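# Load the carrier and slide the station hatch shut against its buffer

### The arm

A 6-joint arm with a two-finger parallel gripper is mounted at the origin on the work surface. World frame = base frame: x ahead of the robot, y to its left, z up, the work surface at z = 0. Lengths are in m, angles in degrees, forces in N, time in s.
With the tool pointing down it reaches from about 0.3 to 0.75 m from the base axis. Payload 8.5 kg.
Tool frame: the origin (TCP) lies on the centre line of the jaws, within the pads' length; the fingertips stand 19 mm ahead of it and the grasp point (between the pads) is the TCP (env.tcp_to_tips is the z of the fingertips in the tool frame, in m); z points along the fingers, y is the line along which they close (so a half turn about z gives the same grasp; the last joint's range is limited). The gripper opens to 85 mm and grips with 20 to 120 N. Pads are 22 mm wide; open, the fingers measure 114 mm over their backs; the gripper's body (76 mm by 85 mm) begins 54 mm behind the grasp point. The pads swing forward as they close: fully open they stand 13 mm farther back than shut.
Start: joints at [-76.049, 21.807, 74.336, -0, 83.858, -12.336], TCP at [0.244, -0.493, 0.25] pointing down, gripper open.
Joint ranges: [-178.18, 178.18], [-50.72, 133.34], [12.68, 142.11], [-81.47, 261.47], [9.98, 163.14], [-165.26, 165.26]. Speed limits (degrees/s): [136.94, 136.94, 180, 180, 180, 180].

### API

Orientations are given as a 3x3 rotation matrix whose columns are the frame's x, y, z axes.
In Python, from rig import env gives the robot as it stands.
- The arm moves only by the tool servo_tool, never from a script. Its argument "steps" is a list of rows, each an object of numbers: "tx", "ty", "tz": the shift along the world's x, y, z in cm; "yaw": the turn about the world's z in degrees; "claw": the finger opening in cm, from 0 to 8.54. In form: [{"tx": .., "ty": .., "tz": .., "yaw": .., "claw": ..}, ...]. A call has 1 to 20 rows; each row shifts and turns the commanded pose from where the row before left it; what a row does not reach is not made up. A row lasts 1/10 s, in which the tool goes at most 50 mm and 8.59 degrees, less where a joint would pass 70% of its speed; a pose out of reach is approached as far as the arm can. A call with a gripper value outside its range is refused whole. The fingers move at their own pace and stop on an object; "newtons" is the grip in N (left out, the last holds). Time passes only in rows, so rows that do not move let the fingers close. It gives the time, the measured TCP pose, the force, the opening and the grip force at its end, in the units of the state.
- env.observe(): the state, without advancing time (a new reading comes with each control period).
- env.get_image(name): name is "scene" or "top" or "wrist"; returns (picture, depth): 480x640x3 uint8, red, green, blue; 480x640 float32, m along the optical axis (not along the pixel's ray), 0 where there is no reading.
- env.camera_model(name): a dict with "fovy" (degrees; the focal length in pixels is half the picture's height over the tangent of half this angle, whatever the lens; pixels are square), "cx", "cy" (the principal point, pixels), "dist_coeffs" ([k1, k2, p1, p2, k3] as OpenCV has them; the pictures are not rectified), "T" (4x4, takes a point from camera to world coordinates). Camera axes: x right, y down, z forward; pixel columns grow to the right and rows downward; lengths in m; the calibration is good to about 2 mm. A picture is of the moment at which its call begins: read the wrist's pose just before it. camera_model takes no time and is no camera call; for the wrist camera it gives the pose at the moment of the call.
- env.close_job(): hands the job in; it is judged then, once.
The state is a dict: "time_s": time; "q": joint angles; "qvel": joint speeds; "joint_efforts": joint torques, N m; "position": TCP position; "tool_rot": TCP orientation; "ft_force": force on the tool from outside, world axes, zero at the start; "wrist_torque": the same for the moment, N m; "grip_width": finger opening in m; "gripper_force": force on a finger pad.
Only numpy, scipy, OpenCV 4.12 (cv2) and the standard library are available. Lean on these libraries where they do the work, as an engineer would, in place of code of your own. Each camera call takes 0.05 s, during which the arm holds its last target. There are 200 camera calls.

### The job

Set the metal part carrier down into the nest inside the small test station, then push the station's sliding hatch along its track until it is fully home against the sprung buffer on the closing jamb: press the buffer right in, but gently, without slamming or forcing it. Let go, leave the hatch shut, and do not disturb the other things on the bench.

Things in the scene. Friction and masses are not known exactly. Their poses are not given: they have to be found in the camera images.
- guard: Test station, fixed: white housing 220 (x) x 410 (y) x 68 mm high, y = -185 to +225, top open in a mouth 180 (x) x 150 (y) mm, y = 10 to 160. Origin on the bench (z = 0), x and y as these numbers; z up, +y the way the hatch slides shut. Dark track rails 10 mm wide, top at z = 86, run along y at x = +-103. Closing jamb: aluminium block 180 x 36 mm, y = 189 to 225, top at z = 110.
- jamb (a point): Middle of the jamb's inner face, station y = 189 mm, 77 mm up, same axes. Here a sprung buffer with a black nose 22 mm wide sticks out to -y. It is screwed in or out by hand: its free tip lies unmeasured 6 to 32 mm from this point, so feel for it. The nose gives 4 mm, spring 1 N rising to 4 N, then stops hard. Home: pressed in 3 mm or more (over 3 N); over 20 N on it is forcing.
- nest (a point): Centre of the nest floor inside the mouth, 15 mm above the bench, at station x = 0, y = 90 mm, same axes. The nest is a pocket 86 (x) x 76 (y) mm between ledges 8 mm high; the carrier sits in it with its axes along the station's (either way round), 3 mm play on each side.
- hatch: Aluminium plate 192 (x) x 185 (y) x 12 mm, slides only along the station's +y. Origin: on its underside below the handle, 70 mm above the bench, station x = 0; at the start at station y = -75 to -50 mm (open). Leading edge 80 mm ahead (+y) of the origin, trailing 105 behind. 0.5 to 0.8 kg; the track drags with about 7 N (plus 8 N per m/s): it stays where left, also against the buffer's spring.
- handle (a point): Centre of the hatch's black bar handle, 100 mm above the bench, over the hatch's origin, same axes. The bar is 90 (x) x 14 (y) mm, from the plate's top (82 mm above the bench) to 117 mm above the bench.
- carrier: Part carrier, loose on the bench: steel plate 80 (x) x 70 (y) x 10 mm with six small brass pins and, along its y axis in the middle, an upright black grip rib 16 (x) x 50 (y) mm, from 10 to 40 mm above its underside. Origin: centre of the underside, z up. 0.2 to 0.33 kg. Pinch it across the rib, along its x axis.
- tray: Bystander: black perforated tray 90 x 74 x 16 mm with a tab, loose on the bench; leave alone. Origin under its centre.
- buttonbox: Bystander: orange push-button box 80 x 110 x 64 mm, leave alone. Origin under its centre.
- cup: Bystander: steel cup 66 mm across, 60 mm high, leave alone. Origin under its centre.
- driver: Bystander: screwdriver lying on the bench, leave alone.

How it is judged (in metres and radians):
On the way:
1. the carrier sits in the nest, let go, while the hatch is still short of the buffer (horizontal distance between carrier and nest below 0.007 m and height (world z) of carrier below 0.018 m and angle between carrier's own z axis and vertical below 0.05 rad and contact force between the fingers and carrier below 0.1 N and contact force between hatch and guard below 0.2 N), for 0.2 s.
At the end, for the whole second after the job is handed in: The carrier lies flat in the nest (within 7 mm of its centre, underside no more than 3 mm above the nest floor, tilt under 0.05 rad) and the hatch rests shut with the buffer pressed in at least 3 mm, so that the buffer bears on it with more than 3 N; both are at rest (horizontal distance between carrier and nest below 0.007 m and height (world z) of carrier below 0.018 m and angle between carrier's own z axis and vertical below 0.05 rad and linear speed of carrier below 0.01 m/s and contact force between hatch and guard above 3 N and linear speed of hatch below 0.005 m/s); the robot touches nothing.
It fails at once if the buffer is slammed or forced with more than 20 N (contact force between hatch and guard above 20 N).
It fails at once if a bystander is shifted by more than 30 mm (distance of any of tray, buttonbox, cup, driver from where it was at the start of the episode above 0.03 m).
It also fails if it takes over 58 s, if anything falls off the work surface, if the arm or the gripper's body presses on something with over 40 N, if the wrist force passes 120 N, or if a joint passes its speed limit or range.

## Working session

There is one attempt and no reset: what is moved stays moved. The work goes in short steps, Python scripts to look and compute and a tool call to move; the robot and the scene stay as the last step left them, time stands still between calls to the robot, and variables do not carry over. Pictures are saved under pics/ and viewed, at most 10 in all, crops included, and the job is handed in when it is done.

Besides the shell and the picture viewer there is one more tool, called after "Request:" by a JSON object that holds its "method" and its "body", one argument or row to a line. servo_tool: Moves the arm, as the interface text tells. Its arguments: {"type":"object","properties":{"steps":{"type":"array"},"newtons":{"type":"number"}},"required":["steps"]}

```bash
mkdir -p pics; cat > h.py <<'E'
import numpy as np, cv2
from rig import env
def shot(n,f=None):
    m=env.camera_model(n); im,d=env.get_image(n)
    if f: cv2.imwrite('pics/'+f,im[:,:,::-1])
    return m,im,d
def K(m):
    f=240/np.tan(np.radians(m['fovy'])/2); return np.array([[f,0,m['cx']],[0,f,m['cy']],[0,0,1.]])
def ray(m,px):
    p=cv2.undistortPoints(np.array(px,float).reshape(-1,1,2),K(m),np.array(m['dist_coeffs'],float)).reshape(-1,2)
    return np.c_[p,np.ones(len(p))]
def onplane(m,px,z):
    T=np.array(m['T']); r=ray(m,px)@T[:3,:3].T; o=T[:3,3]
    return o+r*((z-o[2])/r[:,2])[:,None]
def cloud(m,d):
    v,u=np.mgrid[0:480,0:640]; r=ray(m,np.c_[u.ravel(),v.ravel()])*d.reshape(-1,1)
    T=np.array(m['T']); return (r@T[:3,:3].T+T[:3,3]).reshape(480,640,3)
E
python3 - <<'E'
from h import *
a=shot('top','top.png'); b=shot('scene','scene.png')
for m in(a[0],b[0]): print(m['fovy'],m['dist_coeffs'],np.round(m['T'],3).tolist())
np.savez('t.npz',im=a[1],d=a[2])
print(env.observe())
E
```

```text
46.068506221160426 [0.00619072 0.         0.         0.         0.        ] [[0.009, -0.986, 0.166, 0.249], [-1.0, -0.009, 0.001, 0.071], [0.001, -0.166, -0.986, 1.387], [0.0, 0.0, 0.0, 1.0]]
53.35850153678612 [-0.08133255  0.          0.          0.          0.        ] [[0.357, 0.632, -0.688, 1.178], [0.934, -0.24, 0.264, -0.186], [0.002, -0.737, -0.676, 0.809], [0.0, 0.0, 0.0, 1.0]]
{'time_s': 0.1, 'q': array([-7.60490260e+01,  2.18374183e+01,  7.43778658e+01,  4.08418539e-04,
        8.38592112e+01, -1.23349861e+01]), 'qvel': array([-0.0756474 , -0.00828955, -0.10266342,  0.03473068,  0.09589277,
       -0.13579146]), 'joint_efforts': array([ 4.45712067e-03, -4.49220264e+01, -2.31658101e+01, -1.49605771e-04,
        3.57445671e-03,  1.17728300e-05]), 'position': array([ 0.24351727, -0.49289322,  0.24978579]), 'tool_rot': array([[ 8.96595358e-01,  4.42850618e-01, -3.06585932e-04],
       [ 4.42850633e-01, -8.96594513e-01,  1.26354371e-03],
       [ 2.84677848e-04, -1.26865920e-03, -9.99999155e-01]]), 'ft_force': array([-0.38202045, -0.47909893,  0.38255858]), 'wrist_torque': array([ 0.02234992,  0.026343  , -0.01240003]), 'gripper_force': 0.0, 'grip_width': 0.08522761119431395}
```

View pics/top.png

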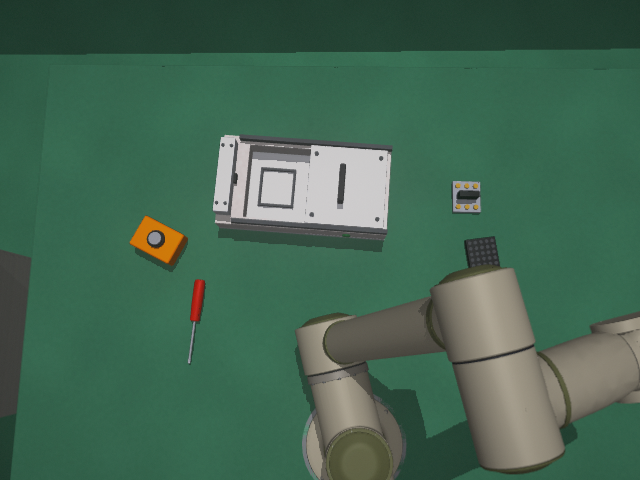

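View pics/scene.png

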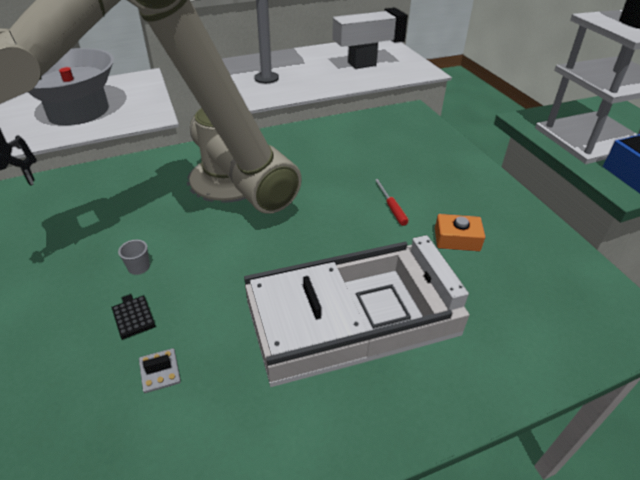

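The top view shows the carrier at (467,197) with its rib along world y. The handle is at (341,184), the nest at (277,188), the jamb at (227,177) and the buffer nose at (236,179). The scene view shows the cup at (134,257) and the tray at (133,316), both robot-side of the carrier at (158,368).

```bash
python3 - <<'E'
from h import *
z=np.load('t.npz'); im=z['im']; d=z['d']; m=env.camera_model('top')
P=cloud(m,d); g=cv2.cvtColor(im,cv2.COLOR_RGB2GRAY)
def blobs(mask,roi,amin,zp):
    u0,v0,u1,v1=roi; M=np.zeros_like(g); M[v0:v1,u0:u1]=mask[v0:v1,u0:u1]
    for c in cv2.findContours(M,cv2.RETR_EXTERNAL,cv2.CHAIN_APPROX_NONE)[0]:
        if len(c)<amin: continue
        W=onplane(m,c.reshape(-1,2),zp)[:,:2].astype(np.float32)
        r=cv2.minAreaRect(W*1000); px=cv2.minAreaRect(c)[0]
        q=P[c[:,0,1],c[:,0,0]]
        print(np.round(px),'ctr',np.round(r[0],1),'size',np.round(r[1],1),'ang',round(r[2],1),'zmed',round(float(np.median(P[int(px[1]),int(px[0]),2])),3))
dark=(g<60).astype(np.uint8); grn=(im[:,:,1].astype(int)-im[:,:,0]>25)
dk=(dark>0)&(~grn); dk=dk.astype(np.uint8)
print('handle');blobs(dk,(325,155,360,212),15,.117)
print('rib');blobs(dk,(450,178,485,216),8,.040)
print('plate');blobs((~grn).astype(np.uint8),(440,170,495,225),30,.010)
print('nose');blobs(dk,(230,170,243,190),4,.077)
print('rails');blobs(dk,(235,130,400,165),40,.086);blobs(dk,(225,210,400,245),40,.086)
hi=(abs(P[:,:,2]-.110)<.006).astype(np.uint8);print('jamb');blobs(hi,(205,125,250,225),40,.110)
hi=(abs(P[:,:,2]-.082)<.003).astype(np.uint8);print('hatch');blobs(hi,(300,120,400,245),40,.082)
print('box');blobs(((im[:,:,0]>180)&(im[:,:,2]<60)).astype(np.uint8),(100,200,200,270),40,.064)
# scene
m,im,d=shot('scene'); P=cloud(m,d)
for n,(u,v) in dict(cup=(134,248),tray=(133,316),rib=(157,363),handle=(312,284),drv=(397,210)).items(): print(n,np.round(P[v-1:v+2,u-1:u+2].reshape(-1,3).mean(0),3))
E
```

```text
handle
rib
[468. 195.] ctr [ 593.4 -277.9] size [20.2 52.1] ang 0.5 zmed 0.042
plate
[466. 196.] ctr [ 597.  -281.8] size [70.3 81.7] ang 88.4 zmed 0.036
nose
[234. 178.] ctr [619.7 289. ] size [22.3  7.2] ang 2.0 zmed 0.085
rails
[376. 149.] ctr [693.3 -51.1] size [69.8  5.4] ang 86.2 zmed 0.076
[293. 143.] ctr [707.2 150.2] size [256.2   5.5] ang 86.1 zmed 0.085
jamb
[224. 174.] ctr [621.2 308.6] size [ 37.  181.3] ang 86.0 zmed 0.111
hatch
[347. 186.] ctr [602.9  19.8] size [190.9 216.8] ang 86.4 zmed 0.082
box
[156. 239.] ctr [474.  472.1] size [104.5  75.6] ang 63.2 zmed 0.067
cup [ 0.262 -0.287  0.039]
tray [ 0.453 -0.313  0.017]
rib [ 0.604 -0.278  0.038]
handle [0.573 0.048 0.102]
drv [0.341 0.377 0.025]
```

Request:
{"method": "servo_tool", "body": {
  "steps": [
    {"tx": 2.9, "ty": 1.8, "yaw": 5.2},
    {"tx": 2.9, "ty": 1.8, "yaw": 5.2},
    {"tx": 2.9, "ty": 1.8, "yaw": 5.2},
    {"tx": 2.9, "ty": 1.8, "yaw": 5.2},
    {"tx": 2.9, "ty": 1.8, "yaw": 5.2},
    {"tx": 2.9, "ty": 1.8, "yaw": 5.2},
    {"tx": 2.9, "ty": 1.8, "yaw": 5.2},
    {"tx": 2.9, "ty": 1.8, "yaw": 5.2},
    {"tx": 2.9, "ty": 1.8, "yaw": 5.2},
    {"tx": 2.9, "ty": 1.8, "yaw": 5.2},
    {"tx": 2.9, "ty": 1.8, "yaw": 5.2},
    {"tx": 3.2, "ty": 1.5, "yaw": 5.2},
    {},
    {}
  ]
}}

```text
invalid input at $.steps[0]: expected keys tx, ty, tz, yaw, claw
```

```bash
python3 - <<'E'
from h import *
m,im,d=shot('wrist','w1.png'); np.savez('w1.npz',im=im,d=d,**{k:np.array(v) for k,v in m.items()}); print(m)
s=env.observe(); print(s['position'],s['tool_rot'])
m,im,d=shot('top'); np.savez('t2.npz',im=im,d=d)
g=cv2.cvtColor(im,cv2.COLOR_RGB2GRAY);P=cloud(m,d)
M=np.zeros_like(g);M[150:215,325:360]=(g<70)[150:215,325:360]
c=max(cv2.findContours(M,0,1)[0],key=cv2.contourArea)
print('handle',cv2.minAreaRect((onplane(m,c.reshape(-1,2),.117)[:,:2]*1000).astype(np.float32)))
E
```

```text
{'fovy': 67.78933382693316, 'cx': 324.9205301652327, 'cy': 241.69995935264274, 'dist_coeffs': array([0.01633975, 0.        , 0.        , 0.        , 0.        ]), 'T': array([[ 4.42838490e-01, -8.57605430e-01, -2.61547315e-01,
         3.09390444e-01],
       [-8.96600930e-01, -4.23876767e-01, -1.28200075e-01,
        -4.60971845e-01],
       [-9.18749966e-04,  2.91275493e-01, -9.56638773e-01,
         3.74260090e-01],
       [ 0.00000000e+00,  0.00000000e+00,  0.00000000e+00,
         1.00000000e+00]])}
[ 0.24353232 -0.49297318  0.24995503] [[ 8.96586390e-01  4.42868821e-01 -2.28617086e-04]
 [ 4.42868851e-01 -8.96586028e-01  8.21107063e-04]
 [ 1.58667831e-04 -8.37440804e-04 -9.99999637e-01]]
handle ((597.7298583984375, 34.07124328613281), (11.667572021484375, 92.0068588256836), 86.06319427490234)
```

View pics/w1.png

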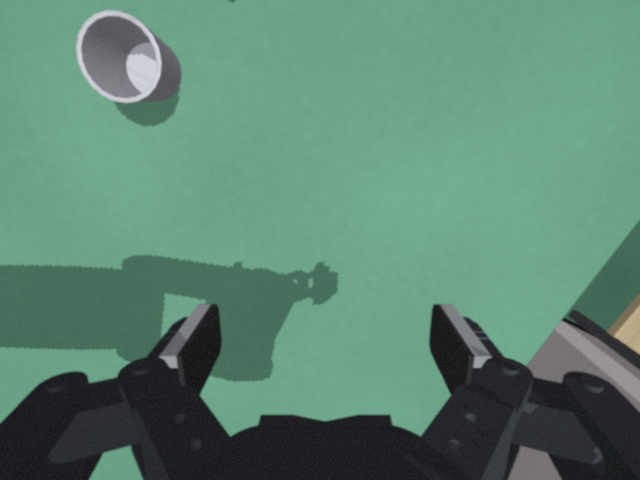

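Every row needs all five keys, so that move was refused and nothing moved. The picture shows only the cup at (125,60) and empty bench. I'll send the move again.

Request:
{"method": "servo_tool", "body": {
  "steps": [
    {"tx": 2.9, "ty": 1.8, "tz": 0, "yaw": 5.2, "claw": 8.5},
    {"tx": 2.9, "ty": 1.8, "tz": 0, "yaw": 5.2, "claw": 8.5},
    {"tx": 2.9, "ty": 1.8, "tz": 0, "yaw": 5.2, "claw": 8.5},
    {"tx": 2.9, "ty": 1.8, "tz": 0, "yaw": 5.2, "claw": 8.5},
    {"tx": 2.9, "ty": 1.8, "tz": 0, "yaw": 5.2, "claw": 8.5},
    {"tx": 2.9, "ty": 1.8, "tz": 0, "yaw": 5.2, "claw": 8.5},
    {"tx": 2.9, "ty": 1.8, "tz": 0, "yaw": 5.2, "claw": 8.5},
    {"tx": 2.9, "ty": 1.8, "tz": 0, "yaw": 5.2, "claw": 8.5},
    {"tx": 2.9, "ty": 1.8, "tz": 0, "yaw": 5.2, "claw": 8.5},
    {"tx": 2.9, "ty": 1.8, "tz": 0, "yaw": 5.2, "claw": 8.5},
    {"tx": 2.9, "ty": 1.8, "tz": 0, "yaw": 5.2, "claw": 8.5},
    {"tx": 3.2, "ty": 1.5, "tz": 0, "yaw": 5.2, "claw": 8.5},
    {"tx": 0, "ty": 0, "tz": 0, "yaw": 0, "claw": 8.5},
    {"tx": 0, "ty": 0, "tz": 0, "yaw": 0, "claw": 8.5}
  ]
}}

```text
time_s: 1.65
position: [0.5947, -0.2797, 0.2498]
tool_rot: [[0.023, 1.0, -0.001], [1.0, -0.023, 0.0], [0.0, -0.001, -1.0]]
ft_force: [-0.5, 0.2, -0.0]
grip_width: 0.0848
gripper_force: 0.0
```

```bash
python3 - <<'E'
from h import *
s=env.observe(); print(s['position'],s['tool_rot'])
m,im,d=shot('wrist','w2.png'); np.savez('w2.npz',im=im,d=d,**{k:np.array(v) for k,v in m.items()})
E
```

```text
[ 0.5947442  -0.27974844  0.24975741] [[ 2.25404673e-02  9.99745553e-01 -8.69959789e-04]
 [ 9.99745893e-01 -2.25402174e-02  2.95984296e-04]
 [ 2.76299901e-04 -8.76410350e-04 -9.99999578e-01]]
```

View pics/w2.png

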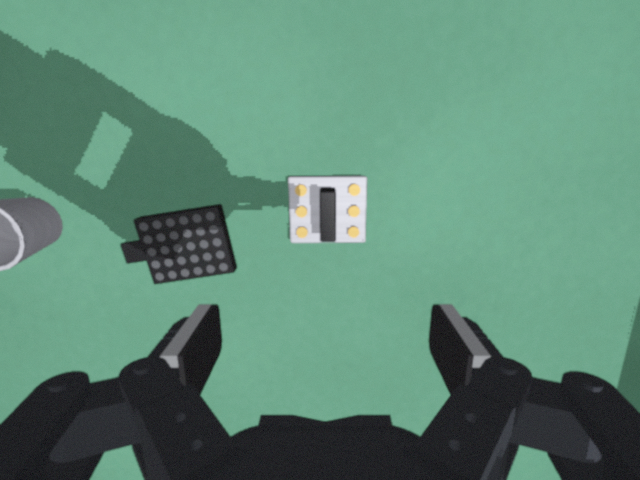

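The wrist view shows the carrier plate centred at (328,210), with its rib vertical. The tray's nearest edge is about 90 px to the left, which leaves clearance.

```bash
python3 - <<'E'
from h import *
z=np.load('w2.npz'); m={k:z[k] for k in z.files}; m['fovy']=float(m['fovy']); im=z['im'].astype(int)
ng=((im[:,:,1]-im[:,:,0])<20)&(im.max(2)>150); M=np.zeros((480,640),np.uint8); M[165:255,280:375]=ng[165:255,280:375]
c=max(cv2.findContours(M,0,1)[0],key=cv2.contourArea)
print('plate',cv2.minAreaRect((onplane(m,c.reshape(-1,2),.010)[:,:2]*1000).astype(np.float32)))
br=((im[:,:,0]-im[:,:,2])>60).astype(np.uint8); n,l,s,ce=cv2.connectedComponentsWithStats(br)
k=[i for i in range(1,n) if s[i,4]>15 and 280<ce[i][0]<375]
Q=onplane(m,ce[k],.014); print(np.round(Q*1000,1)); print('pins',Q.mean(0))
E
```

```text
plate ((596.2354736328125, -282.92144775390625), (69.6163558959961, 79.98897552490234), 88.92869567871094)
[[ 569.7 -260.8   14. ]
 [ 623.4 -261.5   14. ]
 [ 569.2 -282.6   14. ]
 [ 622.8 -283.5   14. ]
 [ 568.8 -304.6   14. ]
 [ 622.6 -305.5   14. ]]
pins [ 0.59609403 -0.28307402  0.014     ]
```

Request:
{"method": "servo_tool", "body": {
  "newtons": 50,
  "steps": [
    {"tx": 0.15, "ty": -0.33, "tz": -3, "yaw": 0.2, "claw": 8.5},
    {"tx": 0, "ty": 0, "tz": -4, "yaw": 0, "claw": 7},
    {"tx": 0, "ty": 0, "tz": -4, "yaw": 0, "claw": 6},
    {"tx": 0, "ty": 0, "tz": -4, "yaw": 0, "claw": 5},
    {"tx": 0, "ty": 0, "tz": -3, "yaw": 0, "claw": 5},
    {"tx": 0, "ty": 0, "tz": -2, "yaw": 0, "claw": 5},
    {"tx": 0, "ty": 0, "tz": -1, "yaw": 0, "claw": 5},
    {"tx": 0, "ty": 0, "tz": -0.4, "yaw": 0, "claw": 5},
    {"tx": 0, "ty": 0, "tz": 0, "yaw": 0, "claw": 5},
    {"tx": 0, "ty": 0, "tz": 0, "yaw": 0, "claw": 5}
  ]
}}

```text
time_s: 2.7
position: [0.5964, -0.2839, 0.0376]
tool_rot: [[0.02, 1.0, 0.002], [1.0, -0.02, -0.001], [-0.001, 0.002, -1.0]]
ft_force: [-0.0, 0.1, 0.4]
grip_width: 0.0499
gripper_force: 0.0
```

Request:
{"method": "servo_tool", "body": {
  "newtons": 50,
  "steps": [
    {"tx": 0, "ty": 0, "tz": -0.1, "yaw": 0, "claw": 0.5},
    {"tx": 0, "ty": 0, "tz": 0, "yaw": 0, "claw": 0.5},
    {"tx": 0, "ty": 0, "tz": 0, "yaw": 0, "claw": 0.5},
    {"tx": 0, "ty": 0, "tz": 0, "yaw": 0, "claw": 0.5},
    {"tx": 0, "ty": 0, "tz": 0, "yaw": 0, "claw": 0.5},
    {"tx": 0, "ty": 0, "tz": 0, "yaw": 0, "claw": 0.5},
    {"tx": 0, "ty": 0, "tz": 0, "yaw": 0, "claw": 0.5}
  ]
}}

```text
time_s: 3.4
position: [0.5964, -0.2835, 0.036]
tool_rot: [[0.019, 1.0, 0.001], [1.0, -0.019, -0.001], [-0.001, 0.001, -1.0]]
ft_force: [-1.3, 0.4, 4.9]
grip_width: 0.0151
gripper_force: 50.2
```

Request:
{"method": "servo_tool", "body": {
  "steps": [
    {"tx": 0, "ty": 0, "tz": 2, "yaw": 0, "claw": 0.5},
    {"tx": 0, "ty": 0, "tz": 4, "yaw": 0, "claw": 0.5},
    {"tx": 0, "ty": 0, "tz": 4, "yaw": 0, "claw": 0.5},
    {"tx": 0, "ty": 1, "tz": 4, "yaw": 0, "claw": 0.5},
    {"tx": 0, "ty": 3, "tz": 4, "yaw": 0, "claw": 0.5},
    {"tx": 0, "ty": 4, "tz": 3.4, "yaw": 0, "claw": 0.5},
    {"tx": 0.2, "ty": 4, "tz": 0, "yaw": -0.4, "claw": 0.5},
    {"tx": 0.2, "ty": 4, "tz": 0, "yaw": -0.4, "claw": 0.5},
    {"tx": 0.2, "ty": 4, "tz": 0, "yaw": -0.4, "claw": 0.5},
    {"tx": 0.2, "ty": 4, "tz": 0, "yaw": -0.4, "claw": 0.5},
    {"tx": 0.2, "ty": 4, "tz": 0, "yaw": -0.4, "claw": 0.5},
    {"tx": 0.2, "ty": 4, "tz": 0, "yaw": -0.4, "claw": 0.5},
    {"tx": 0.2, "ty": 4, "tz": 0, "yaw": -0.4, "claw": 0.5},
    {"tx": 0.3, "ty": 3, "tz": 0, "yaw": 0, "claw": 0.5},
    {"tx": 0, "ty": 1.3, "tz": 0, "yaw": 0, "claw": 0.5},
    {"tx": 0, "ty": 0, "tz": 0, "yaw": 0, "claw": 0.5},
    {"tx": 0, "ty": 0, "tz": 0, "yaw": 0, "claw": 0.5},
    {"tx": 0, "ty": 0, "tz": 0, "yaw": 0, "claw": 0.5}
  ]
}}

```text
time_s: 5.2
position: [0.6131, 0.1163, 0.2475]
tool_rot: [[0.07, 0.998, -0.001], [0.998, -0.07, -0.0], [-0.0, -0.0, -1.0]]
ft_force: [0.2, -0.3, -2.9]
grip_width: 0.0152
gripper_force: 49.2
```

```bash
python3 - <<'E'
from h import *
s=env.observe(); print(s['position'],s['tool_rot'])
m,im,d=shot('wrist','w3.png'); np.savez('w3.npz',im=im,d=d,**{k:np.array(v) for k,v in m.items()})
E
```

```text
[0.61310655 0.11630095 0.24750397] [[ 6.97900362e-02  9.97561565e-01 -5.24089854e-04]
 [ 9.97561621e-01 -6.97902338e-02 -3.68719267e-04]
 [-4.04396522e-04 -4.97078993e-04 -9.99999795e-01]]
```

View pics/w3.png

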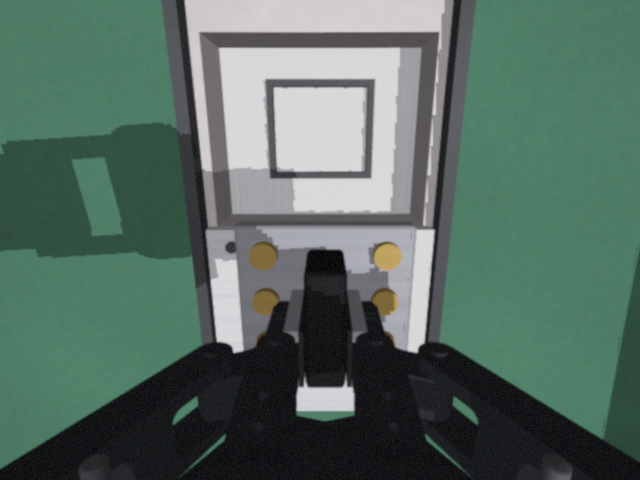

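The view shows the nest's dark frame at about (266–374, 79–178). The carrier is held below it, with pins at (264,256), (387,256), (265,302) and (385,302).

```bash
python3 - <<'E'
from h import *
z=np.load('w3.npz'); m={k:z[k] for k in z.files}; m['fovy']=float(m['fovy']); im=z['im']; g=cv2.cvtColor(im,cv2.COLOR_RGB2GRAY)
W=lambda c,h:(onplane(m,c.reshape(-1,2),h)[:,:2]*1000).astype(np.float32)
M=np.zeros_like(g); M[65:190,255:385]=(g<110)[65:190,255:385]
cs,hr=cv2.findContours(M,cv2.RETR_CCOMP,1)
for c,h in zip(cs,hr[0]):
    if cv2.contourArea(c)>3000: print('out' if h[3]<0 else 'in',[(zz,cv2.minAreaRect(W(c,zz))) for zz in((.023,) if h[3]<0 else (.015,.023))])
i2=im.astype(int); br=((i2[:,:,0]-i2[:,:,2])>60).astype(np.uint8); n,l,s,ce=cv2.connectedComponentsWithStats(br)
k=[i for i in range(1,n) if s[i,4]>300 and 230<ce[i][0]<420]
zt=.2475-.036
for h in(.014,.016): print(np.round(onplane(m,ce[k],zt+h)*1000,1).tolist())
# rail inner/outer edges: dark at rows
P=cloud(m,z['d']); print('nest z',P[130,320],'ledge',P[84,320],'pin z',P[256,264,2],'plate',P[280,250,2])
E
```

```text
out [(0.023, ((612.6881713867188, 191.7996368408203), (85.80614471435547, 96.32479095458984), 86.02151489257812))]
in [(0.015, ((612.8074951171875, 191.65972900390625), (79.64248657226562, 89.43328857421875), 85.98963928222656)), (0.023, ((612.91162109375, 191.6164093017578), (77.8570327758789, 87.4283447265625), 85.98957824707031))]
[[586.9, 140.4, 225.5], [640.7, 136.6, 225.5], [585.1, 118.6, 225.5], [639.8, 114.7, 225.5]]
[[587.3, 141.1, 227.5], [640.4, 137.4, 227.5], [585.5, 119.6, 227.5], [639.5, 115.7, 227.5]]
nest z [0.61296335 0.19219532 0.01680903] ledge [0.61595461 0.23111198 0.02452715] pin z 0.2267147521555643 plate 0.22239737378347804
```

Request:
{"method": "servo_tool", "body": {
  "steps": [
    {"tx": 0, "ty": 2.5, "tz": 0, "yaw": 0, "claw": 0.5},
    {"tx": 0, "ty": 3, "tz": 0, "yaw": 0, "claw": 0.5},
    {"tx": 0, "ty": 2, "tz": -2, "yaw": 0, "claw": 0.5},
    {"tx": 0, "ty": 0, "tz": -4, "yaw": 0, "claw": 0.5},
    {"tx": 0, "ty": 0, "tz": -4, "yaw": 0, "claw": 0.5},
    {"tx": 0, "ty": 0, "tz": -4, "yaw": 0, "claw": 0.5},
    {"tx": 0, "ty": 0, "tz": -2, "yaw": 0, "claw": 0.5},
    {"tx": 0, "ty": 0, "tz": -1, "yaw": 0, "claw": 0.5},
    {"tx": 0, "ty": 0, "tz": 0, "yaw": 0, "claw": 0.5},
    {"tx": 0, "ty": 0, "tz": 0, "yaw": 0, "claw": 0.5},
    {"tx": 0, "ty": 0, "tz": 0, "yaw": 0, "claw": 0.5},
    {"tx": 0, "ty": 0, "tz": 0, "yaw": 0, "claw": 0.5}
  ]
}}

```text
time_s: 6.45
position: [0.6136, 0.1927, 0.079]
tool_rot: [[0.068, 0.998, 0.002], [0.998, -0.068, 0.0], [0.0, 0.002, -1.0]]
ft_force: [0.2, -0.4, -3.0]
grip_width: 0.0151
gripper_force: 49.2
```

Request:
{"method": "servo_tool", "body": {
  "steps": [
    {"tx": -0.05, "ty": -0.15, "tz": -0.6, "yaw": 0, "claw": 0.5},
    {"tx": 0, "ty": 0, "tz": -0.4, "yaw": 0, "claw": 0.5},
    {"tx": 0, "ty": 0, "tz": -0.4, "yaw": 0, "claw": 0.5},
    {"tx": 0, "ty": 0, "tz": -0.3, "yaw": 0, "claw": 0.5},
    {"tx": 0, "ty": 0, "tz": -0.3, "yaw": 0, "claw": 0.5},
    {"tx": 0, "ty": 0, "tz": -0.3, "yaw": 0, "claw": 0.5},
    {"tx": 0, "ty": 0, "tz": 0, "yaw": 0, "claw": 0.5},
    {"tx": 0, "ty": 0, "tz": 0, "yaw": 0, "claw": 0.5}
  ]
}}

```text
time_s: 7.25
position: [0.6126, 0.1912, 0.0547]
tool_rot: [[0.068, 0.998, 0.0], [0.998, -0.068, 0.0], [0.0, 0.0, -1.0]]
ft_force: [0.0, 0.4, -2.6]
grip_width: 0.0152
gripper_force: 49.3
```

Inside the ledges with no contact force so far, 3.7 mm above the floor.

Request:
{"method": "servo_tool", "body": {
  "steps": [
    {"tx": 0, "ty": 0, "tz": -0.2, "yaw": 0, "claw": 0.5},
    {"tx": 0, "ty": 0, "tz": -0.1, "yaw": 0, "claw": 0.5},
    {"tx": 0, "ty": 0, "tz": 0, "yaw": 0, "claw": 0.5},
    {"tx": 0, "ty": 0, "tz": 0, "yaw": 0, "claw": 0.5}
  ]
}}

```text
time_s: 7.65
position: [0.6126, 0.1912, 0.0517]
tool_rot: [[0.068, 0.998, 0.0], [0.998, -0.068, 0.0], [0.0, 0.0, -1.0]]
ft_force: [0.3, 0.3, -2.9]
grip_width: 0.0148
gripper_force: 49.3
```

Request:
{"method": "servo_tool", "body": {
  "steps": [
    {"tx": 0, "ty": 0, "tz": -0.06, "yaw": 0, "claw": 0.5},
    {"tx": 0, "ty": 0, "tz": 0, "yaw": 0, "claw": 0.5},
    {"tx": 0, "ty": 0, "tz": 0, "yaw": 0, "claw": 5},
    {"tx": 0, "ty": 0, "tz": 0, "yaw": 0, "claw": 5},
    {"tx": 0, "ty": 0, "tz": 0, "yaw": 0, "claw": 5},
    {"tx": 0, "ty": 0, "tz": 0, "yaw": 0, "claw": 5},
    {"tx": 0, "ty": 0, "tz": 0, "yaw": 0, "claw": 5},
    {"tx": 0, "ty": 0, "tz": 2, "yaw": 0, "claw": 5},
    {"tx": 0, "ty": 0, "tz": 4, "yaw": 0, "claw": 5},
    {"tx": 0, "ty": 0, "tz": 4, "yaw": 0, "claw": 5},
    {"tx": 0, "ty": -2, "tz": 4, "yaw": 0, "claw": 5},
    {"tx": 0, "ty": -4, "tz": 4, "yaw": 0, "claw": 5},
    {"tx": 0, "ty": -2, "tz": 2, "yaw": 0, "claw": 5},
    {"tx": 0, "ty": 0, "tz": 0, "yaw": 0, "claw": 5},
    {"tx": 0, "ty": 0, "tz": 0, "yaw": 0, "claw": 5},
    {"tx": 0, "ty": 0, "tz": 0, "yaw": 0, "claw": 5}
  ]
}}

```text
time_s: 9.25
position: [0.6121, 0.1167, 0.2449]
tool_rot: [[0.067, 0.998, -0.003], [0.998, -0.067, 0.0], [0.0, -0.003, -1.0]]
ft_force: [0.4, 0.2, -0.3]
grip_width: 0.0501
gripper_force: 0.0
```

```bash
python3 - <<'E'
from h import *
s=env.observe(); print(s['position'])
m,im,d=shot('wrist','w4.png'); np.savez('w4.npz',im=im,d=d,**{k:np.array(v) for k,v in m.items()})
i2=im.astype(int); br=((i2[:,:,0]-i2[:,:,2])>60).astype(np.uint8); n,l,st,ce=cv2.connectedComponentsWithStats(br)
k=[i for i in range(1,n) if st[i,4]>15]
Q=onplane(m,ce[k],.029); print(np.round(Q*1000,1).tolist(),Q.mean(0))
P=cloud(m,d); print([round(float(P[int(v),int(u),2]),4) for u,v in ce[k]])
E
```

```text
[0.61206053 0.11672728 0.24490512]
[[586.3, 215.2, 29.0], [640.0, 211.5, 29.0], [584.8, 193.3, 29.0], [638.5, 189.6, 29.0], [583.4, 171.4, 29.0], [637.2, 167.6, 29.0]] [0.6116888  0.19143226 0.029     ]
[0.0276, 0.0303, 0.03, 0.0301, 0.0287, 0.0299]
```

View pics/w4.png

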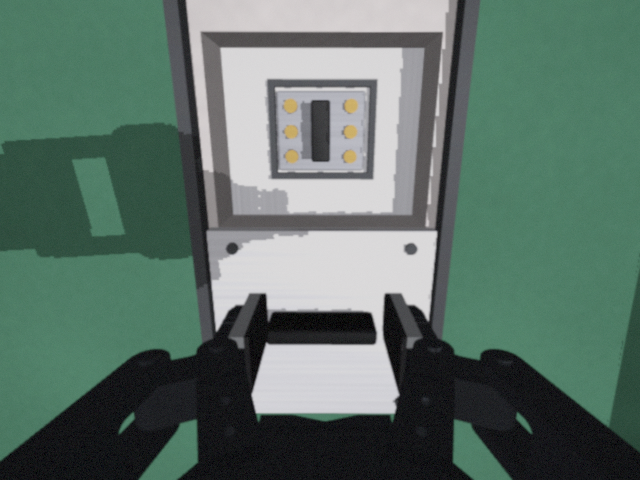

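The view shows the carrier seated squarely in the nest frame at (320,131), with the pins at the same height all round. Its centre is about 1 mm from the nest's. Next I go behind the handle with the fingers closed.

Request:
{"method": "servo_tool", "body": {
  "steps": [
    {"tx": -0.3, "ty": -3, "tz": 0, "yaw": 0, "claw": 0},
    {"tx": -0.4, "ty": -4, "tz": 0, "yaw": 0, "claw": 0},
    {"tx": -0.4, "ty": -3.5, "tz": 0, "yaw": 0, "claw": 0},
    {"tx": -0.2, "ty": -2.1, "tz": -1.5, "yaw": 0, "claw": 0},
    {"tx": 0, "ty": 0, "tz": -3, "yaw": 0, "claw": 0},
    {"tx": 0, "ty": 0, "tz": -4, "yaw": 0, "claw": 0},
    {"tx": 0, "ty": 0, "tz": -3, "yaw": 0, "claw": 0},
    {"tx": 0, "ty": 0, "tz": -1.5, "yaw": 0, "claw": 0},
    {"tx": 0, "ty": 0, "tz": -0.5, "yaw": 0, "claw": 0},
    {"tx": 0, "ty": 0, "tz": 0, "yaw": 0, "claw": 0},
    {"tx": 0, "ty": 0, "tz": 0, "yaw": 0, "claw": 0},
    {"tx": 0, "ty": 0, "tz": 0, "yaw": 0, "claw": 0}
  ]
}}

```text
time_s: 10.5
position: [0.6, -0.0101, 0.1125]
tool_rot: [[0.068, 0.998, 0.002], [0.998, -0.068, -0.0], [-0.0, 0.002, -1.0]]
ft_force: [0.6, -0.1, 0.8]
grip_width: 0.0
gripper_force: 0.0
```

Request:
{"method": "servo_tool", "body": {
  "steps": [
    {"tx": 0.05, "ty": 0.7, "tz": -0.1, "yaw": 0, "claw": 0},
    {"tx": 0.05, "ty": 0.7, "tz": -0.1, "yaw": 0, "claw": 0},
    {"tx": 0.03, "ty": 0.4, "tz": 0, "yaw": 0, "claw": 0},
    {"tx": 0.02, "ty": 0.3, "tz": 0, "yaw": 0, "claw": 0},
    {"tx": 0.02, "ty": 0.3, "tz": 0, "yaw": 0, "claw": 0},
    {"tx": 0.02, "ty": 0.3, "tz": 0, "yaw": 0, "claw": 0},
    {"tx": 0.02, "ty": 0.3, "tz": 0, "yaw": 0, "claw": 0},
    {"tx": 0.02, "ty": 0.3, "tz": 0, "yaw": 0, "claw": 0},
    {"tx": 0.02, "ty": 0.3, "tz": 0, "yaw": 0, "claw": 0}
  ]
}}

```text
time_s: 11.4
position: [0.602, 0.0247, 0.1095]
tool_rot: [[0.069, 0.998, -0.0], [0.998, -0.069, -0.002], [-0.002, -0.0, -1.0]]
ft_force: [-1.2, -6.3, 0.4]
grip_width: 0.0002
gripper_force: 3.6
```

Request:
{"method": "servo_tool", "body": {
  "steps": [
    {"tx": 0.03, "ty": 0.5, "tz": 0, "yaw": 0, "claw": 0},
    {"tx": 0.04, "ty": 0.6, "tz": 0, "yaw": 0, "claw": 0},
    {"tx": 0.05, "ty": 0.7, "tz": 0, "yaw": 0, "claw": 0},
    {"tx": 0.05, "ty": 0.7, "tz": 0, "yaw": 0, "claw": 0},
    {"tx": 0.05, "ty": 0.7, "tz": 0, "yaw": 0, "claw": 0},
    {"tx": 0.05, "ty": 0.7, "tz": 0, "yaw": 0, "claw": 0},
    {"tx": 0.05, "ty": 0.7, "tz": 0, "yaw": 0, "claw": 0},
    {"tx": 0.05, "ty": 0.7, "tz": 0, "yaw": 0, "claw": 0},
    {"tx": 0.05, "ty": 0.7, "tz": 0, "yaw": 0, "claw": 0},
    {"tx": 0.05, "ty": 0.7, "tz": 0, "yaw": 0, "claw": 0},
    {"tx": 0.05, "ty": 0.7, "tz": 0, "yaw": 0, "claw": 0},
    {"tx": 0.05, "ty": 0.7, "tz": 0, "yaw": 0, "claw": 0},
    {"tx": 0.05, "ty": 0.7, "tz": 0, "yaw": 0, "claw": 0},
    {"tx": 0.05, "ty": 0.7, "tz": 0, "yaw": 0, "claw": 0},
    {"tx": 0.05, "ty": 0.7, "tz": 0, "yaw": 0, "claw": 0},
    {"tx": 0.04, "ty": 0.6, "tz": 0, "yaw": 0, "claw": 0},
    {"tx": 0.03, "ty": 0.5, "tz": 0, "yaw": 0, "claw": 0},
    {"tx": 0.02, "ty": 0.3, "tz": 0, "yaw": 0, "claw": 0},
    {"tx": 0.01, "ty": 0.1, "tz": 0, "yaw": 0, "claw": 0},
    {"tx": 0.01, "ty": 0.1, "tz": 0, "yaw": 0, "claw": 0}
  ]
}}

```text
time_s: 13.4
position: [0.6102, 0.1427, 0.1095]
tool_rot: [[0.069, 0.998, -0.001], [0.998, -0.069, -0.002], [-0.002, -0.001, -1.0]]
ft_force: [-1.2, -8.1, 1.0]
grip_width: -0.0003
gripper_force: 3.5
```

```bash
python3 - <<'E'
from h import *
s=env.observe(); print(s['position'],s['ft_force'])
m,im,d=shot('wrist','w5.png'); np.savez('w5.npz',im=im,d=d,**{k:np.array(v) for k,v in m.items()})
s=env.observe(); print(s['position'],s['ft_force'])
E
```

```text
[0.6102402  0.14266063 0.10949289] [-1.18360508 -8.05193625  1.04646568]
[0.61023161 0.14280189 0.1094992 ] [-1.68830708 -6.66277988  0.62960157]
```

View pics/w5.png

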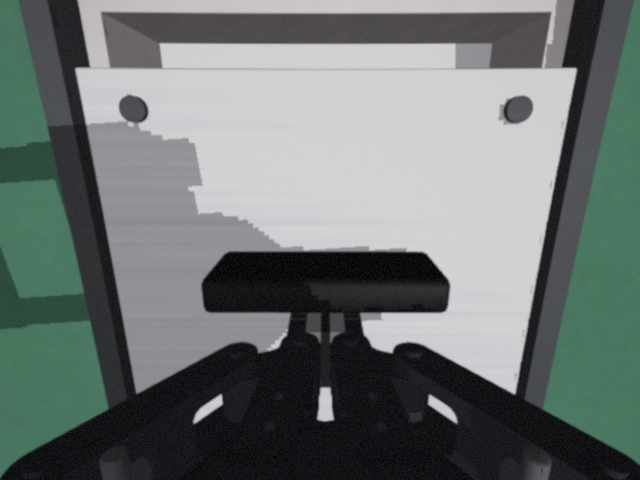

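The view shows the hatch's leading edge at row 68, still short of the mouth's far wall. The handle is squarely against the fingers.

```bash
python3 - <<'E'
from h import *
z=np.load('w5.npz'); m={k:z[k] for k in z.files}; m['fovy']=float(m['fovy'])
p=onplane(m,[[325,68]],.082)[0]*1000; print(p,'station y',(p[:2]-[606.5,101.9])@[.0698,.9976])
E
```

```text
[616.11614347 239.6334468   82.        ] station y 138.07409334396445
```

Request:
{"method": "servo_tool", "body": {
  "steps": [
    {"tx": 0.02, "ty": 0.3, "tz": 0, "yaw": 0, "claw": 0},
    {"tx": 0.02, "ty": 0.3, "tz": 0, "yaw": 0, "claw": 0},
    {"tx": 0.02, "ty": 0.3, "tz": 0, "yaw": 0, "claw": 0},
    {"tx": 0.02, "ty": 0.3, "tz": 0, "yaw": 0, "claw": 0},
    {"tx": 0.02, "ty": 0.2, "tz": 0, "yaw": 0, "claw": 0},
    {"tx": 0, "ty": 0.05, "tz": 0, "yaw": 0, "claw": 0},
    {"tx": 0, "ty": 0.05, "tz": 0, "yaw": 0, "claw": 0}
  ]
}}

```text
time_s: 14.15
position: [0.6112, 0.1576, 0.1095]
tool_rot: [[0.069, 0.998, -0.001], [0.998, -0.069, -0.002], [-0.002, -0.001, -1.0]]
ft_force: [-0.9, -7.1, 1.8]
grip_width: -0.0002
gripper_force: 3.5
```

```bash
python3 - <<'E'
from h import *
m,im,d=shot('scene')
np.savez('s2.npz',im=im,d=d)
c=cv2.resize(im[230:320,370:480],None,fx=6,fy=6,interpolation=cv2.INTER_CUBIC); cv2.imwrite('pics/s2.png',c[:,:,::-1])
E
```

```text
(no output)
```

View pics/s2.png

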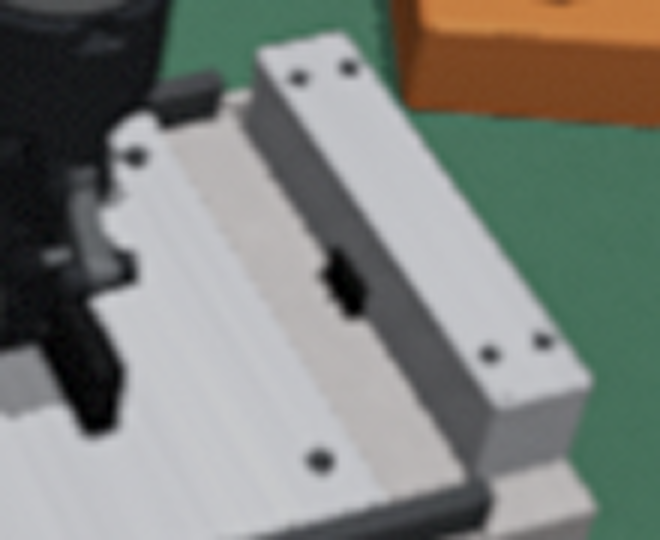

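The nose, at about crop (345,285), sticks out only about a quarter of the gap that remains. Around 20 mm of free travel is left.

Request:
{"method": "servo_tool", "body": {
  "steps": [
    {"tx": 0.015, "ty": 0.2, "tz": 0, "yaw": 0, "claw": 0},
    {"tx": 0.015, "ty": 0.2, "tz": 0, "yaw": 0, "claw": 0},
    {"tx": 0.015, "ty": 0.2, "tz": 0, "yaw": 0, "claw": 0},
    {"tx": 0.015, "ty": 0.2, "tz": 0, "yaw": 0, "claw": 0},
    {"tx": 0.01, "ty": 0.15, "tz": 0, "yaw": 0, "claw": 0},
    {"tx": 0.01, "ty": 0.1, "tz": 0, "yaw": 0, "claw": 0},
    {"tx": 0, "ty": 0.05, "tz": 0, "yaw": 0, "claw": 0},
    {"tx": 0, "ty": 0.05, "tz": 0, "yaw": 0, "claw": 0},
    {"tx": 0, "ty": 0.05, "tz": 0, "yaw": 0, "claw": 0}
  ]
}}

```text
time_s: 15.1
position: [0.6121, 0.1696, 0.1095]
tool_rot: [[0.069, 0.998, -0.001], [0.998, -0.069, -0.002], [-0.002, -0.001, -1.0]]
ft_force: [-2.1, -6.3, 1.6]
grip_width: -0.0002
gripper_force: 3.5
```

Request:
{"method": "servo_tool", "body": {
  "steps": [
    {"tx": 0.01, "ty": 0.1, "tz": 0, "yaw": 0, "claw": 0},
    {"tx": 0, "ty": 0.05, "tz": 0, "yaw": 0, "claw": 0},
    {"tx": 0.01, "ty": 0.05, "tz": 0, "yaw": 0, "claw": 0},
    {"tx": 0, "ty": 0.05, "tz": 0, "yaw": 0, "claw": 0}
  ]
}}

```text
time_s: 15.5
position: [0.6122, 0.1721, 0.1095]
tool_rot: [[0.069, 0.998, -0.001], [0.998, -0.069, -0.002], [-0.002, -0.001, -1.0]]
ft_force: [-1.4, -7.3, 1.4]
grip_width: 0.0
gripper_force: 3.5
```

Request:
{"method": "servo_tool", "body": {
  "steps": [
    {"tx": 0.01, "ty": 0.1, "tz": 0, "yaw": 0, "claw": 0},
    {"tx": 0, "ty": 0.05, "tz": 0, "yaw": 0, "claw": 0},
    {"tx": 0.01, "ty": 0.05, "tz": 0, "yaw": 0, "claw": 0},
    {"tx": 0, "ty": 0.05, "tz": 0, "yaw": 0, "claw": 0}
  ]
}}

```text
time_s: 15.9
position: [0.6124, 0.1746, 0.1095]
tool_rot: [[0.069, 0.998, -0.001], [0.998, -0.069, -0.002], [-0.002, -0.001, -1.0]]
ft_force: [-0.9, -6.4, 1.1]
grip_width: -0.0001
gripper_force: 3.5
```

Request:
{"method": "servo_tool", "body": {
  "steps": [
    {"tx": 0.01, "ty": 0.1, "tz": 0, "yaw": 0, "claw": 0},
    {"tx": 0, "ty": 0.05, "tz": 0, "yaw": 0, "claw": 0},
    {"tx": 0.01, "ty": 0.05, "tz": 0, "yaw": 0, "claw": 0},
    {"tx": 0, "ty": 0.05, "tz": 0, "yaw": 0, "claw": 0}
  ]
}}

```text
time_s: 16.3
position: [0.6126, 0.1771, 0.1095]
tool_rot: [[0.069, 0.998, -0.001], [0.998, -0.069, -0.002], [-0.002, -0.001, -1.0]]
ft_force: [-1.7, -6.7, 1.4]
grip_width: 0.0002
gripper_force: 3.5
```

Request:
{"method": "servo_tool", "body": {
  "steps": [
    {"tx": 0.01, "ty": 0.1, "tz": 0, "yaw": 0, "claw": 0},
    {"tx": 0, "ty": 0.05, "tz": 0, "yaw": 0, "claw": 0},
    {"tx": 0.01, "ty": 0.05, "tz": 0, "yaw": 0, "claw": 0},
    {"tx": 0, "ty": 0.05, "tz": 0, "yaw": 0, "claw": 0}
  ]
}}

```text
time_s: 16.7
position: [0.6128, 0.1796, 0.1095]
tool_rot: [[0.069, 0.998, -0.001], [0.998, -0.069, -0.002], [-0.002, -0.001, -1.0]]
ft_force: [-3.0, -7.1, 2.0]
grip_width: -0.0001
gripper_force: 3.5
```

Request:
{"method": "servo_tool", "body": {
  "steps": [
    {"tx": 0.01, "ty": 0.1, "tz": 0, "yaw": 0, "claw": 0},
    {"tx": 0, "ty": 0.05, "tz": 0, "yaw": 0, "claw": 0},
    {"tx": 0, "ty": 0.05, "tz": 0, "yaw": 0, "claw": 0},
    {"tx": 0, "ty": 0.05, "tz": 0, "yaw": 0, "claw": 0}
  ]
}}

```text
time_s: 17.1
position: [0.6129, 0.1821, 0.1095]
tool_rot: [[0.069, 0.998, -0.001], [0.998, -0.069, -0.002], [-0.002, -0.001, -1.0]]
ft_force: [-1.5, -7.0, 1.6]
grip_width: -0.0003
gripper_force: 3.5
```

Request:
{"method": "servo_tool", "body": {
  "steps": [
    {"tx": 0.01, "ty": 0.05, "tz": 0, "yaw": 0, "claw": 0},
    {"tx": 0, "ty": 0.05, "tz": 0, "yaw": 0, "claw": 0},
    {"tx": 0, "ty": 0.05, "tz": 0, "yaw": 0, "claw": 0},
    {"tx": 0, "ty": 0.05, "tz": 0, "yaw": 0, "claw": 0}
  ]
}}

```text
time_s: 17.5
position: [0.6131, 0.1841, 0.1095]
tool_rot: [[0.069, 0.998, -0.001], [0.998, -0.069, -0.002], [-0.002, -0.001, -1.0]]
ft_force: [-0.7, -8.0, 2.1]
grip_width: -0.0001
gripper_force: 3.5
```

Request:
{"method": "servo_tool", "body": {
  "steps": [
    {"tx": 0.01, "ty": 0.05, "tz": 0, "yaw": 0, "claw": 0},
    {"tx": 0, "ty": 0.05, "tz": 0, "yaw": 0, "claw": 0}
  ]
}}

```text
time_s: 17.7
position: [0.6131, 0.1851, 0.1095]
tool_rot: [[0.069, 0.998, -0.001], [0.998, -0.069, -0.002], [-0.002, -0.001, -1.0]]
ft_force: [-0.3, -7.0, 2.6]
grip_width: -0.0001
gripper_force: 3.5
```

Request:
{"method": "servo_tool", "body": {
  "steps": [
    {"tx": 0.01, "ty": 0.05, "tz": 0, "yaw": 0, "claw": 0},
    {"tx": 0, "ty": 0.05, "tz": 0, "yaw": 0, "claw": 0},
    {"tx": 0, "ty": 0.05, "tz": 0, "yaw": 0, "claw": 0}
  ]
}}

```text
time_s: 18.0
position: [0.6133, 0.1865, 0.1095]
tool_rot: [[0.069, 0.998, -0.001], [0.998, -0.069, -0.002], [-0.002, -0.001, -1.0]]
ft_force: [-2.9, -7.0, 1.2]
grip_width: -0.0003
gripper_force: 3.5
```

Request:
{"method": "servo_tool", "body": {
  "steps": [
    {"tx": 0.01, "ty": 0.05, "tz": 0, "yaw": 0, "claw": 0},
    {"tx": 0, "ty": 0.05, "tz": 0, "yaw": 0, "claw": 0},
    {"tx": 0, "ty": 0.05, "tz": 0, "yaw": 0, "claw": 0}
  ]
}}

```text
time_s: 18.3
position: [0.6133, 0.1878, 0.1095]
tool_rot: [[0.069, 0.998, -0.001], [0.998, -0.069, -0.003], [-0.003, -0.001, -1.0]]
ft_force: [-1.1, -9.0, 2.2]
grip_width: -0.0001
gripper_force: 4.2
```

Request:
{"method": "servo_tool", "body": {
  "steps": [
    {"tx": 0.01, "ty": 0.05, "tz": 0, "yaw": 0, "claw": 0},
    {"tx": 0, "ty": 0.05, "tz": 0, "yaw": 0, "claw": 0}
  ]
}}

```text
time_s: 18.5
position: [0.6134, 0.1887, 0.1095]
tool_rot: [[0.069, 0.998, -0.001], [0.998, -0.069, -0.003], [-0.003, -0.001, -1.0]]
ft_force: [-2.1, -9.9, 2.3]
grip_width: -0.0002
gripper_force: 4.5
```

Request:
{"method": "servo_tool", "body": {
  "steps": [
    {"tx": 0, "ty": 0.05, "tz": 0, "yaw": 0, "claw": 0},
    {"tx": 0, "ty": 0.03, "tz": 0, "yaw": 0, "claw": 0}
  ]
}}

```text
time_s: 18.7
position: [0.6134, 0.1894, 0.1095]
tool_rot: [[0.069, 0.998, -0.001], [0.998, -0.069, -0.003], [-0.003, -0.001, -1.0]]
ft_force: [-1.7, -9.2, 2.7]
grip_width: 0.0003
gripper_force: 4.8
```

Request:
{"method": "servo_tool", "body": {
  "steps": [
    {"tx": 0, "ty": 0.05, "tz": 0, "yaw": 0, "claw": 0},
    {"tx": 0, "ty": 0.03, "tz": 0, "yaw": 0, "claw": 0}
  ]
}}

```text
time_s: 18.9
position: [0.6135, 0.1901, 0.1095]
tool_rot: [[0.069, 0.998, -0.001], [0.998, -0.069, -0.003], [-0.003, -0.001, -1.0]]
ft_force: [-1.6, -10.0, 2.5]
grip_width: -0.0002
gripper_force: 5.0
```

Request:
{"method": "servo_tool", "body": {
  "steps": [
    {"tx": 0, "ty": 0.05, "tz": 0, "yaw": 0, "claw": 0},
    {"tx": 0, "ty": 0.03, "tz": 0, "yaw": 0, "claw": 0}
  ]
}}

```text
time_s: 19.1
position: [0.6135, 0.1908, 0.1095]
tool_rot: [[0.069, 0.998, -0.001], [0.998, -0.069, -0.004], [-0.004, -0.001, -1.0]]
ft_force: [-2.1, -10.3, 2.3]
grip_width: 0.0003
gripper_force: 5.3
```

Request:
{"method": "servo_tool", "body": {
  "steps": [
    {"tx": 0, "ty": 0.03, "tz": 0, "yaw": 0, "claw": 0},
    {"tx": 0, "ty": 0.02, "tz": 0, "yaw": 0, "claw": 0}
  ]
}}

```text
time_s: 19.3
position: [0.6136, 0.1912, 0.1095]
tool_rot: [[0.069, 0.998, -0.001], [0.998, -0.069, -0.004], [-0.004, -0.001, -1.0]]
ft_force: [-1.3, -11.0, 1.9]
grip_width: -0.0001
gripper_force: 5.5
```

Request:
{"method": "servo_tool", "body": {
  "steps": [
    {"tx": 0, "ty": 0.03, "tz": 0, "yaw": 0, "claw": 0},
    {"tx": 0, "ty": 0, "tz": 0, "yaw": 0, "claw": 0}
  ]
}}

```text
time_s: 19.5
position: [0.6136, 0.1914, 0.1096]
tool_rot: [[0.069, 0.998, -0.001], [0.998, -0.069, -0.004], [-0.004, -0.001, -1.0]]
ft_force: [-1.2, -10.8, 2.3]
grip_width: -0.0001
gripper_force: 5.6
```

Request:
{"method": "servo_tool", "body": {
  "steps": [
    {"tx": 0, "ty": 0.03, "tz": 0, "yaw": 0, "claw": 0},
    {"tx": 0, "ty": 0.02, "tz": 0, "yaw": 0, "claw": 0}
  ]
}}

```text
time_s: 19.7
position: [0.6136, 0.1914, 0.1095]
tool_rot: [[0.069, 0.998, -0.001], [0.998, -0.069, -0.005], [-0.005, -0.001, -1.0]]
ft_force: [-2.3, -15.0, 1.7]
grip_width: 0.0001
gripper_force: 7.0
```

The tool stalled at y = 0.1914 while the force climbed to 15 N, about 8 N of it on the buffer after track drag. The buffer is at its hard stop. I'll back off in y, then rise clear.

Request:
{"method": "servo_tool", "body": {
  "steps": [
    {"tx": 0, "ty": -0.15, "tz": 0, "yaw": 0, "claw": 0},
    {"tx": -0.05, "ty": -0.8, "tz": 0, "yaw": 0, "claw": 0},
    {"tx": -0.1, "ty": -1.5, "tz": 0, "yaw": 0, "claw": 0},
    {"tx": 0, "ty": 0, "tz": 2, "yaw": 0, "claw": 0},
    {"tx": 0, "ty": 0, "tz": 4, "yaw": 0, "claw": 0},
    {"tx": 0, "ty": 0, "tz": 3, "yaw": 0, "claw": 0},
    {"tx": 0, "ty": 0, "tz": 0, "yaw": 0, "claw": 0},
    {"tx": 0, "ty": 0, "tz": 0, "yaw": 0, "claw": 0},
    {"tx": 0, "ty": 0, "tz": 0, "yaw": 0, "claw": 0}
  ]
}}

```text
time_s: 20.6
position: [0.6116, 0.169, 0.1982]
tool_rot: [[0.069, 0.998, -0.002], [0.998, -0.069, -0.0], [-0.0, -0.002, -1.0]]
ft_force: [0.1, -0.3, -1.1]
grip_width: -0.0001
gripper_force: 0.0
```

```bash
python3 - <<'E'
from h import *
m,im,d=shot('scene')
c=cv2.resize(im[200:400,230:490],None,fx=3,fy=3,interpolation=cv2.INTER_CUBIC); cv2.imwrite('pics/s3.png',c[:,:,::-1][:600])
E
```

```text
(no output)
```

View pics/s3.png

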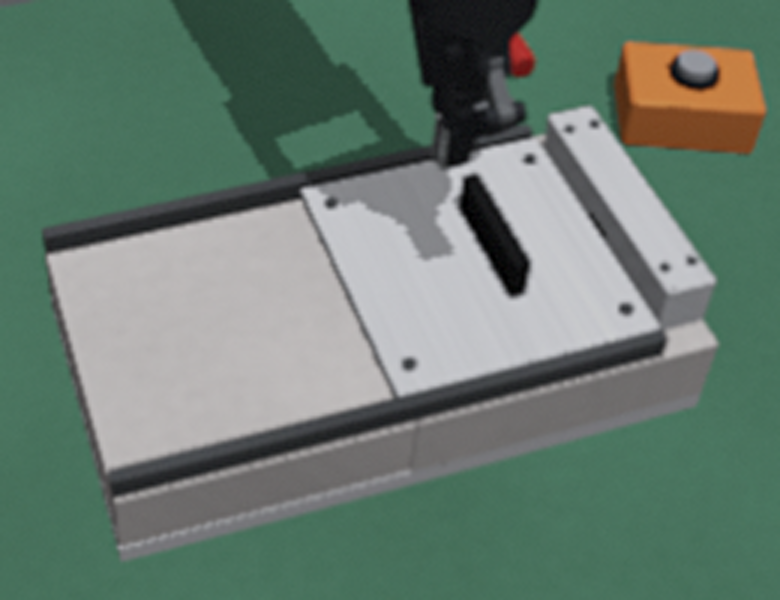

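The hatch's leading edge is up against the jamb and nose at about crop (600,225), and the gripper is clear of the handle. I'll hand in the job.

```bash
python3 -c "
from rig import env
print(env.close_job())"
```

```text
the job is handed in; nothing more can be done
None
```

The carrier is seated in the nest, about 1 mm off centre, and the hatch is shut with the buffer pressed to its stop at roughly 8 N. I let go and handed the job in at about 21 s; no verdict came back.

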